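Key and seat the day tray of a pill dispenser

TASK

The empty blue day tray lies in the white pill dispenser but is not keyed: it still rides high on the spring catches. With a fingertip in one of its compartments push the tray round until the notch in its rim stands over the dispenser's orange key pin, then press down on the middle of the tray until it snaps fully home, flat on the floor of the well. Use the fingertip only: do not lift the tray or force it, and leave the carton, the blister pack and the dropper bottle where they are.

Things in the scene. Friction and masses are not known exactly. Their poses are not given: they have to be found in the camera images.
- dispenser: White round pill dispenser, fixed on the desk, 220 mm wide; towards its own -x a sloped panel (112 mm wide, ending 168 mm from the centre). Origin: centre of the well, on the desk top; z up. Well 195 mm wide, floor 20 mm, rim 46 mm above the desk; a spindle guides the tray (0.6 mm play). High over the desk a black lamp cable runs level along x from (0.24, 0.155, 0.82): no arm may hit it.
- key_pin (a point): Tip of the orange upright key pin (8 mm thick, pointed), 48 mm above the desk, 87 mm from the dispenser's centre towards its -x; marked by an orange triangle on the rim. The unkeyed flange passes about 2 mm above it.
- tray: Loose blue round tray, 0.18 kg, 182 mm wide. Origin: centre of its underside, 28.5 mm above the desk at the start, 20 mm when home. 5 open compartments, radii 20 to 75 mm, floors 3 mm above the underside; radial walls 2.4 mm thick, tops at 24.5 mm, at (k + 0.5) x 72 degrees from its own -x, where the notch is. Turns easily (1 to 2 N) about the dispenser's centre and stays where it is left.
- notch (a point): Middle of the notch in the tray's flange, by the compartment with the darker floor: a gap 16 mm wide between two darker corners, 87 mm from the tray's centre, 23.5 mm above its underside. Keyed when the tray's yaw equals the dispenser's within about 2.5 degrees; the pin's point draws it in a little.
- hub_top (a point): Top of the tray's darker hub (round, 40 mm wide, flat top), on its axis, 41 mm above the underside, 16 mm higher than the rim flange: the place to press. Keyed, 10 to 17 N straight down snap the tray 8.5 mm down past three spring catches.
- carton: Bystander: small white medicine carton with a blue mark, 44 x 91 x 31 mm, lying left of the dispenser. Origin: centre of its underside.
- blister: Bystander: silver blister pack, 42 x 95 x 5 mm, lying left of the dispenser. Origin: centre of its underside.
- dropper: Bystander: amber dropper bottle with a black teat, 33 mm wide, 102 mm high, standing left of the dispenser's panel. Origin: centre of its underside.

How it is judged:
At the end, for the whole second after the job is handed in: The tray lies home and at rest: underside within 1.5 mm of the well's floor, level within 0.025 rad, centred within 3 mm, its notch around the key pin (centres within 7 mm in plan); carton, blister pack and dropper bottle within 15 mm of where they were (z of tray in the frame of dispenser below 0.0215 m and angle between tray's own z axis and vertical below 0.025 rad and horizontal distance between tray and dispenser below 0.003 m and horizontal distance between notch and key_pin below 0.007 m and linear speed of tray below 0.01 m/s and distance of each of carton, blister, dropper from where it was at the start of the episode below 0.015 m); the robot touches nothing.
It fails at once if the tray is lifted (its underside more than 35 mm above the desk, 6.5 mm over where it started) (height (world z) of tray above 0.035 m).
It fails at once if the tray is tipped by more than 0.2 rad (angle between tray's own z axis and vertical above 0.2 rad).
It fails at once if the tray is forced: the fingers press on it with more than 40 N (contact force between the fingers and tray above 40 N).
It fails at once if the carton or the blister pack is pushed or carried off (distance of any of carton, blister from where it was at the start of the episode above 0.025 m).
It fails at once if the dropper bottle is pushed, knocked over or carried off (distance of dropper from where it was at the start of the episode above 0.025 m or angle between dropper's own z axis and vertical above 0.5 rad).
It also fails if it takes over 72 s, if anything falls off the work surface, if the arm or the gripper's body presses on something with over 40 N, if the wrist force passes 120 N, or if a joint passes its speed limit or range.

ROBOT

A 6-joint arm with a two-finger parallel gripper is mounted at the origin on the work surface; the furniture and walls round the work are solid. World frame = base frame: x ahead of the robot, y to its left, z up, the work surface at z = 0. Lengths are in m, angles in rad, forces in N, time in s.
With the tool pointing down it reaches from about 0.25 to 0.775 m from the base axis. Payload 4 kg.
Tool frame: the origin (TCP) lies at the centre of the arm's flange, where the gripper is bolted on; the fingertips stand 199 mm ahead of it and the grasp point (between the pads) lies 180 mm ahead of it (robot.tcp_to_tips is the distance from the TCP to the fingertips, in m); z points along the fingers, y is the line along which they close (so a half turn about z gives the same grasp; the last joint's range is limited). The gripper opens to 94 mm and grips with 3 to 60 N. Pads are 16 mm wide; open, the fingers measure 119 mm over their backs; the gripper's body (75 mm by 177 mm) begins 78 mm behind the grasp point.
Start: joints at [1.193, 0.087, 1.371, -0, 1.684, -0.103], TCP at [0.149, 0.529, 0.405] pointing down, gripper open.
Joint ranges: [-3.1, 3.1], [-0.76, 2.03], [0.27, 2.55], [-1.08, 4.22], [0.17, 2.65], [-2.57, 2.57]. Speed limits (rad/s): [2.79, 2.79, 3.14, 3.14, 3.14, 3.14].

INTERFACE

Orientations are given as [roll, pitch, yaw] about the fixed x, y, z axes, in that order (R = Rz(yaw) Ry(pitch) Rx(roll)).
In Python, from bench import telemetry, snapshot, ticket, robot gives the robot as it stands.
- The arm moves only by the tool apply_moves, never from a script. Its argument "moves" is a list that holds one entry, the list of rows, each a list of 5 numbers: the shift along the tool's x, y, z in units of 50 mm (1.0 is 50 mm), then the turn about the tool's z in units of 10 degrees (1.0 is 10 degrees), then the closure, from 0 (fully open) to 1 (shut). A call has 1 to 10 rows; each row is the pose to reach, as a shift and turn from the pose commanded when the call began, along the tool's axes at that moment; what a row does not reach only later rows make up. A row lasts 1/8 s, in which the tool goes at most 62.5 mm and 10.7 degrees, less where a joint would pass 70% of its speed; a pose out of reach is approached as far as the arm can. A call with a gripper value outside its range is refused whole. The fingers move at their own pace and stop on an object; the grip force is fixed at half the most. Time passes only in rows, so rows that repeat a pose let the fingers close. It gives the time, the measured TCP pose, the force, the opening and the grip force at its end, in the units of the state.
- telemetry.get_obs(): the state, without advancing time (a new reading comes with each control period).
- snapshot(name): name is "scene" or "top" or "wrist"; returns a dict with "image" (384x512x3 uint8, red, green, blue), "fovy" (degrees; the focal length in pixels is half the picture's height over the tangent of half this angle, whatever the lens; pixels are square), "cx", "cy" (the principal point, pixels), "R" (3x3) and "t" (3): a world point X has camera coordinates R X + t. Camera axes: x right, y down, z forward; pixel columns grow to the right and rows downward; lengths in m; the calibration is good to about 2 mm. A picture is of the moment at which its call begins. There is no depth.
- ticket.close_job(): hands the job in; it is judged then, once.
The state is a dict: "time": time; "joint_positions": joint angles; "qvel": joint speeds; "joint_torque": joint torques, N m; "tool_pos": TCP position; "ee_rot": TCP orientation; "wrist_force": force on the tool from outside, world axes, zero at the start; "wrist_torque": the same for the moment, N m; "width": finger opening in m; "finger_force": force on a finger pad.
Only numpy, scipy, OpenCV 4.12 (cv2) and the standard library are available. Lean on these libraries where they do the work, as an engineer would, in place of code of your own. Each camera call takes 0.05 s, during which the arm holds its last target. There are 200 camera calls.

## Working session

There is one attempt and no reset: what is moved stays moved. The work goes in short steps, Python scripts to look and compute and a tool call to move; the robot and the scene stay as the last step left them, time stands still between calls to the robot, and variables do not carry over. Pictures are saved under pics/ and viewed, at most 10 in all, crops included, and the job is handed in when it is done.

Besides the shell and the picture viewer there is one more tool, called after "Emit:" as a command line: name --argument value ..., lists and objects as JSON in quotes. apply_moves: Moves the arm, as the interface text tells. Its arguments: {"type":"object","properties":{"moves":{"type":"array","items":{"type":"array","items":{"type":"array","items":{"type":"number"}}}}},"required":["moves"]}

```bash
mkdir -p pics; cat > h.py <<'E'
import numpy as np,cv2
from bench import telemetry,snapshot,ticket,robot
def snap(n,f):
    s=snapshot(n); cv2.imwrite('pics/'+f+'.png',cv2.cvtColor(np.array(s['image']),cv2.COLOR_RGB2BGR))
    np.savez('pics/'+f,**{k:np.array(s[k]) for k in ('R','t','fovy','cx','cy','image')})
    return s
def load(f): return np.load('pics/'+f+'.npz')
def foc(s): return 384/2/np.tan(np.radians(float(s['fovy']))/2)
def back(s,u,v,z):
    R=np.array(s['R']);t=np.array(s['t']);f=foc(s)
    d=R.T@np.array([(u-s['cx'])/f,(v-s['cy'])/f,1]);c=-R.T@t
    return c+d*(z-c[2])/d[2]
def proj(s,X):
    p=np.array(s['R'])@np.array(X)+np.array(s['t']);f=foc(s)
    return f*p[:2]/p[2]+[float(s['cx']),float(s['cy'])]
E
python3 - <<'E'
from h import *
a=snap('top','top0');b=snap('scene','scene0')
for s in(a,b): print(s['fovy'],s['cx'],s['cy'],-np.array(s['R']).T@s['t'])
o=telemetry.get_obs();print(o)
i=np.hstack([cv2.imread('pics/top0.png'),cv2.imread('pics/scene0.png')])
cv2.imwrite('pics/both.png',cv2.resize(cv2.imread('pics/top0.png'),(800,600),interpolation=cv2.INTER_CUBIC))
E
```

```text
57.10150410014921 255.3146138036875 191.70426909448244 [ 0.44198094 -0.05747054  0.91370529]
47.96979423375172 253.08935229666866 189.56805559746604 [-0.01577664 -0.53607133  0.46110703]
{'time': 0.1, 'joint_positions': array([ 1.19289076e+00,  8.78592014e-02,  1.37208540e+00, -4.24632974e-06,
        1.68359281e+00, -1.03080176e-01]), 'qvel': array([-7.46673892e-04, -2.52232881e-03, -3.38795117e-03,  7.75357598e-04,
        1.13450625e-05, -1.59456411e-04]), 'joint_torque': array([ 2.13512874e-03, -3.41251194e+01, -3.03301978e+01,  7.19481683e-02,
        3.04257427e-02, -8.30050294e-05]), 'tool_pos': array([0.14921452, 0.52926463, 0.4036418 ]), 'ee_rot': array([-3.13965778e+00, -1.95913721e-04,  2.86676660e+00]), 'wrist_force': array([-0.57469698,  0.8596894 ,  0.08444188]), 'wrist_torque': array([-0.03390628,  0.02490944, -0.01071549]), 'finger_force': 0.0, 'width': 0.09402537503505046}
```

View pics/both.png

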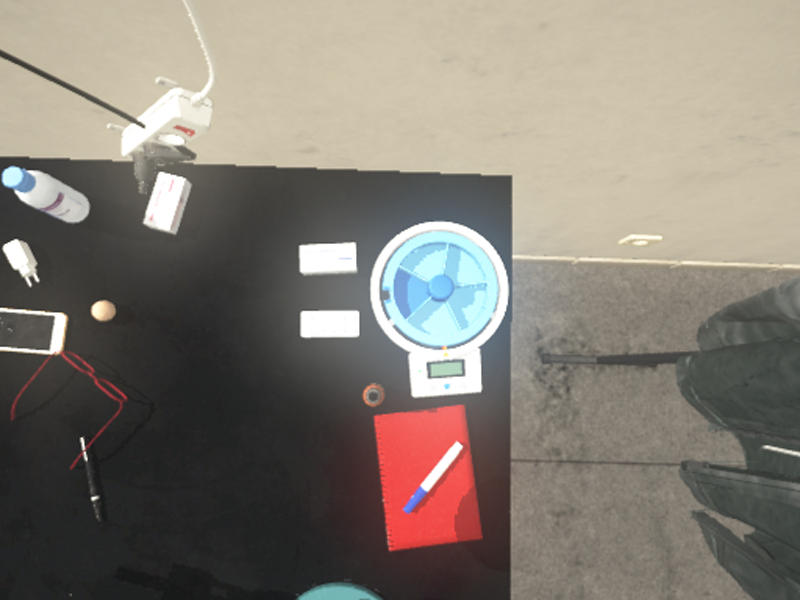

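View pics/scene0.png

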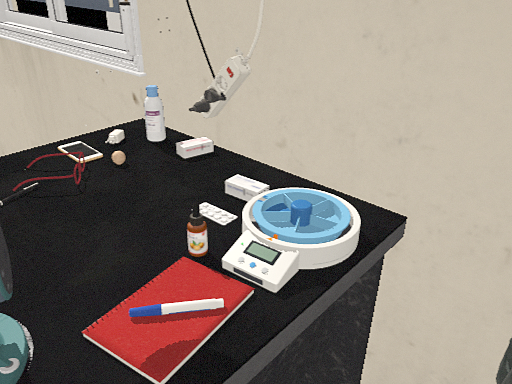

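The top view shows the dispenser near (440,288) in the enlarged picture, its notch on the left near (386,295), and the pin's triangle at the bottom near (445,352). Next I'll take a detailed crop and world positions.

```bash
python3 - <<'E'
from h import *
s=load('top0')
k=1/1.5625
for n,(u,v),z in [('hub',(441,287),.0695),('notch?',(386,295),.052),('pin',(445,352),.046),('carton',(328,257),.031),('blister',(330,324),.005),('dropper',(373,394),.1),('panel end',(446,394),.03),('base',(338,600),0.1)]:
    print(n,back(s,u*k,v*k,z).round(4))
i=cv2.imread('pics/top0.png')[130:262,225:335]
cv2.imwrite('pics/c.png',cv2.resize(i,None,fx=4.5,fy=4.5,interpolation=cv2.INTER_CUBIC))
print(dir(robot),[ (a,getattr(robot,a)) for a in dir(robot) if not a.startswith('_')])
E
```

```text
hub [ 0.5659 -0.1434  0.0695]
notch? [ 0.5528 -0.0586  0.052 ]
pin [ 0.4664 -0.1541  0.046 ]
carton [0.6146 0.0374 0.031 ]
blister [0.5078 0.0319 0.005 ]
dropper [ 0.4009 -0.0442  0.1   ]
panel end [ 0.4005 -0.1587  0.03  ]
base [ 0.1168 -0.0054  0.1   ]
['IKError', '__class__', '__delattr__', '__dict__', '__dir__', '__doc__', '__eq__', '__format__', '__ge__', '__getattribute__', '__getstate__', '__gt__', '__hash__', '__init__', '__init_subclass__', '__le__', '__lt__', '__module__', '__ne__', '__new__', '__reduce__', '__reduce_ex__', '__repr__', '__setattr__', '__sizeof__', '__str__', '__subclasshook__', '__weakref__', 'tcp_to_tips'] [('IKError', <class 'bench.IKError'>), ('tcp_to_tips', 0.1992)]
```

View pics/c.png

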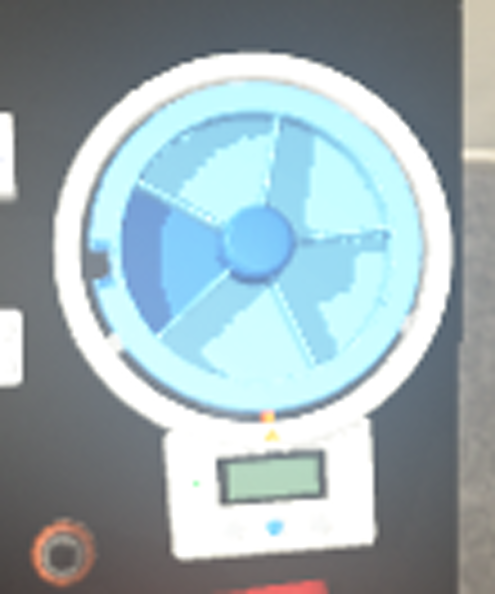

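Crop shows the notch at (99,262), the hub at (258,243) and the pin triangle at (270,433): the tray needs about +87° (CCW). I'll start the transit, low under the cable, fingers closing.

Emit:
apply_moves --moves '[[[-0.5,-0.5,0.1,0.8,1],[-1.2,-1.2,0.2,1.7,1],[-2,-2,0.3,2.5,1],[-2.8,-2.8,0.4,3.4,1],[-3.6,-3.6,0.5,4.2,1],[-4.4,-4.4,0.5,5,1],[-5.2,-5.2,0.5,5.9,1],[-6,-6,0.5,6.7,1],[-6.8,-6.8,0.5,7.6,1],[-7.4,-7.4,0.5,8.4,1]]]'

```text
time: 1.35
tool_pos: [0.4055, 0.0708, 0.3793]
ee_rot: [-3.141, 0.0, 1.394]
wrist_force: [0.5, -0.3, -0.1]
width: 0.0009
finger_force: 0.0
```

```bash
python3 - <<'E'
from h import *
o=telemetry.get_obs();p=o['tool_pos'];y=o['ee_rot'][2];print(p,np.degrees(o['ee_rot']),o['joint_positions'],o['width'])
d=np.array([.517,-.134])-p[:2]
print(d@[np.cos(y),np.sin(y)]/.05,d@[np.sin(y),-np.cos(y)]/.05)
# refined pixel measure: hub, notch, pin from crop
s=load('top0')
f=lambda u,v,z:back(s,u/4.5+225-.4,v/4.5+130-.4,z)[:2]
im=s['image'].astype(int);r,g,b=im[...,0],im[...,1],im[...,2]
c=im[130:262,225:335]
hsv=cv2.cvtColor(s['image'],cv2.COLOR_RGB2HSV)
m=(hsv[...,0]>8)&(hsv[...,0]<25)&(hsv[...,1]>110)&(hsv[...,2]>170);m[:205]=0;m[235:]=0;m[:,:270]=0;m[:,300:]=0
yy,xx=np.nonzero(m);print(list(zip(xx,yy)))
hub=f(258,243,.0695);n=f(99,262,.052);t=f(270.5,434,.046)
for q in(n,t):
    e=q-hub;print(q,np.hypot(*e),np.degrees(np.arctan2(e[1],e[0])))
print(hub)
E
```

```text
[0.40546276 0.07075076 0.37928159] [-1.79977735e+02  3.79877520e-03  7.98862151e+01] [ 3.47954513e-02 -2.21336959e-01  1.71113268e+00  1.67369862e-05
  1.65219080e+00  2.11315669e-01] 0.0008861929469591325
-3.639655887476978 2.9151805984296923
[(np.int64(283), np.int64(222)), (np.int64(284), np.int64(222)), (np.int64(285), np.int64(222)), (np.int64(285), np.int64(226))]
[ 0.5552296  -0.05742816] 0.08588062238665939 97.23495445987817
[ 0.46450132 -0.15393247] 0.10217159158587748 -173.6459868367601
[ 0.56604528 -0.14262501]
```

Emit:
apply_moves --moves '[[[-0.7,0.5,0,0,1],[-1.6,1.2,0,0,1],[-2.5,2,0,0,1],[-3.3,2.6,0,0,1],[-3.6,2.9,0,0,1],[-3.6,2.9,0,0,1]]]'

```text
time: 2.1
tool_pos: [0.5177, -0.1295, 0.3788]
ee_rot: [-3.14, -0.001, 1.399]
wrist_force: [0.3, -0.6, -0.2]
width: 0.0004
finger_force: 0.0
```

```bash
python3 - <<'E'
from h import *
s=snap('wrist','w1');print(s['fovy'],-np.array(s['R']).T@s['t'])
o=telemetry.get_obs();print(o['tool_pos'],o['ee_rot'],o['joint_positions'])
cv2.imwrite('pics/w1b.png',cv2.resize(cv2.imread('pics/w1.png'),(800,600),interpolation=cv2.INTER_CUBIC))
E
```

```text
67.36760799881813 [ 0.5290128  -0.05833809  0.35892705]
[ 0.51730219 -0.12850799  0.37917137] [-3.13996149e+00 -1.20627935e-03  1.40085413e+00] [-3.50133121e-01  5.63694891e-02  1.45389609e+00  8.96156540e-04
  1.63314799e+00 -1.80136885e-01]
```

View pics/w1b.png

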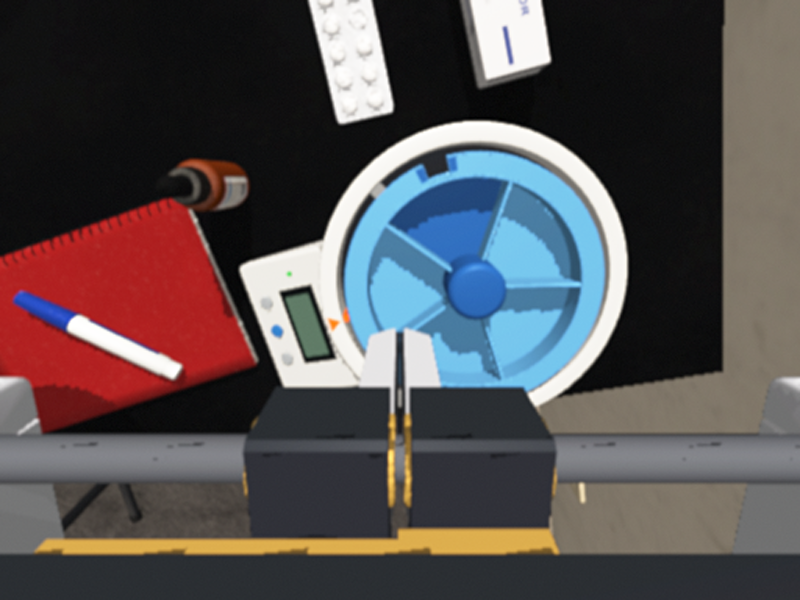

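The wrist view shows the hub top at (476,288), the notch between dark corners (422,173) and (453,162), and the triangle tip at (334,323). Walls end at (388,228), (510,183), (580,285) and (499,378). I'll compute from these.

```bash
python3 - <<'E'
from h import *
s=load('w1');k=.64
f=lambda u,v,z:back(s,u*k-.2,v*k-.2,z)[:2]
hub=f(476,288,.0695);print(hub)
hsv=cv2.cvtColor(s['image'],cv2.COLOR_RGB2HSV)
m=((hsv[...,0]>3)&(hsv[...,0]<22)&(hsv[...,1]>120)&(hsv[...,2]>150)).astype('uint8');m[:, :205]=0;m[:,228:]=0;m[:195]=0;m[216:]=0
n,l,st,c=cv2.connectedComponentsWithStats(m)
print(st[1:],c[1:])
P={'notch':(437.5,167.5,.052),'tri':(334,323,.046),'w1':(388,228,.053),'w2':(510,183,.053),'w3':(580,285,.053),'w4':(499,378,.053)}
for nme,q in P.items():
    e=f(*q)-hub;print(nme,f(*q),np.hypot(*e),np.degrees(np.arctan2(e[1],e[0])))
for cc in c[1:]:
  for z in (.046,.04):
    e=back(s,*cc,z)[:2]-hub;print(z,np.hypot(*e),np.degrees(np.arctan2(e[1],e[0])))
# rim outer circle fit
w=((hsv[...,1]<40)&(hsv[...,2]>150)).astype('uint8')
th=np.radians(np.arange(-60,120,3));pts=[]
for a in th:
    for r in np.arange(.125,.09,-.0003):
        u,v=proj(s,[hub[0]+r*np.cos(a),hub[1]+r*np.sin(a),.046])
        if 0<=u<511 and 0<=v<383 and w[int(round(v)),int(round(u))]: pts.append((hub[0]+r*np.cos(a),hub[1]+r*np.sin(a)));break
pts=np.array(pts);A=np.c_[2*pts,np.ones(len(pts))];x=np.linalg.lstsq(A,(pts**2).sum(1),rcond=None)[0]
print('rim',x[:2],np.sqrt(x[2]+x[0]**2+x[1]**2),len(pts))
E
```

```text
[ 0.56643427 -0.1370859 ]
[[220 198   3   8  20]
 [211 204   6   7  25]] [[220.9  202.05]
 [213.   206.84]]
notch [ 0.5543431  -0.05653054] 0.08145773116844725 98.53623591418392
tri [ 0.46387881 -0.15192496] 0.10362344870520374 -171.76683758780126
w1 [ 0.51529118 -0.08989139] 0.06959121147172181 137.2993843106987
w2 [ 0.59997546 -0.07449228] 0.07101388692434459 61.81508333749958
w3 [ 0.64039948 -0.15181593] 0.07541768269446825 -11.262991867724532
w4 [ 0.57640044 -0.2122413 ] 0.07581331631041666 -82.44622266945514
0.046 0.09388420468242303 -173.2500888205696
0.04 0.09516242993622777 -172.29648683264614
0.046 0.10436356461922967 -171.677621579617
0.04 0.10588525775962485 -170.81297361755043
rim [ 0.5669899  -0.14015722] 0.10982492713241854 60
```

Emit:
apply_moves --moves '[[[0,0,0.6,0,1],[0,0,1.3,0,1],[0,0,1.9,0,1],[0,0,2.3,0,1],[0,0,2.6,0,1],[0,0,2.8,0,1],[0,0,2.8,0,1]]]'

```text
time: 3.02
tool_pos: [0.5172, -0.1286, 0.2394]
ee_rot: [-3.141, -0.0, 1.401]
wrist_force: [0.2, 0.2, -0.1]
width: 0.0004
finger_force: 0.0
```

```bash
cat >> h.py <<'E'
C=np.array([.5665,-.141])
def arc(dth,n,r=.05,yawturn=True):
    o=telemetry.get_obs();p=o['tool_pos'];y=o['ee_rot'][2]
    e=p[:2]-C;t0=np.arctan2(e[1],e[0]);print('tip',p-[0,0,.1992],'r',np.hypot(*e),'th',np.degrees(t0)%360,'yaw',np.degrees(y),'F',o['wrist_force'])
    for i in range(1,n+1):
        t=t0+np.radians(dth)*i/n
        d=C+r*np.array([np.cos(t),np.sin(t)])-p[:2]
        print([round(float(d@[np.cos(y),np.sin(y)])/.05,2),round(float(d@[np.sin(y),-np.cos(y)])/.05,2),0,round(-dth*i/n/10,2),1],end=', ')
    print()
E
python3 - <<'E'
from h import *
arc(55,10)
E
```

```text
tip [ 0.51721511 -0.12857475  0.0401619 ] r 0.05082703112132311 th 165.84999192130252 yaw 80.2906955691708 F [ 0.16976009  0.22815629 -0.09712424]
[-0.1, 0.01, 0, -0.55, 1], [-0.19, 0.02, 0, -1.1, 1], [-0.29, 0.04, 0, -1.65, 1], [-0.38, 0.06, 0, -2.2, 1], [-0.47, 0.09, 0, -2.75, 1], [-0.56, 0.14, 0, -3.3, 1], [-0.64, 0.19, 0, -3.85, 1], [-0.72, 0.24, 0, -4.4, 1], [-0.79, 0.31, 0, -4.95, 1], [-0.85, 0.38, 0, -5.5, 1],
```

Emit:
apply_moves --moves '[[[-0.1,0.01,0,-0.5,1],[-0.19,0.02,0,-1.1,1],[-0.29,0.04,0,-1.6,1],[-0.38,0.06,0,-2.2,1],[-0.47,0.09,0,-2.7,1],[-0.56,0.14,0,-3.3,1],[-0.64,0.19,0,-3.8,1],[-0.72,0.24,0,-4.4,1],[-0.79,0.31,0,-4.9,1],[-0.85,0.38,0,-5.5,1]]]'

```text
time: 4.28
tool_pos: [0.5281, -0.1733, 0.2402]
ee_rot: [-3.141, -0.005, 2.364]
wrist_force: [-4.5, 4.1, 2.9]
width: 0.0005
finger_force: 3.0
```

```bash
python3 - <<'E'
from h import *
arc(50,10)
E
```

```text
tip [ 0.52811775 -0.1732635   0.04097354] r 0.05014110329271981 th 220.0498695902932 yaw 135.47191300481376 F [-4.51183978  4.07781585  2.86725206]
[-0.09, -0.0, 0, -0.5, 1], [-0.17, 0.0, 0, -1.0, 1], [-0.26, 0.01, 0, -1.5, 1], [-0.35, 0.03, 0, -2.0, 1], [-0.43, 0.06, 0, -2.5, 1], [-0.51, 0.09, 0, -3.0, 1], [-0.59, 0.13, 0, -3.5, 1], [-0.66, 0.17, 0, -4.0, 1], [-0.73, 0.23, 0, -4.5, 1], [-0.8, 0.29, 0, -5.0, 1],
```

Emit:
apply_moves --moves '[[[-0.09,0,0,-0.5,1],[-0.17,0,0,-1,1],[-0.26,0.01,0,-1.5,1],[-0.35,0.03,0,-2,1],[-0.43,0.06,0,-2.5,1],[-0.51,0.09,0,-3,1],[-0.59,0.13,0,-3.5,1],[-0.66,0.17,0,-4,1],[-0.73,0.23,0,-4.5,1],[-0.73,0.23,0,-4.5,1]]]'

```text
time: 5.52
tool_pos: [0.5624, -0.192, 0.2403]
ee_rot: [-3.141, -0.002, -3.138]
wrist_force: [-4.7, 0.3, 1.7]
width: 0.0005
finger_force: 2.5
```

```bash
python3 - <<'E'
from h import *
arc(19,8)
s=snap('wrist','w2');snap('top','top2')
cv2.imwrite('pics/w2b.png',cv2.resize(cv2.imread('pics/w2.png'),(800,600),interpolation=cv2.INTER_CUBIC))
E
```

```text
tip [ 0.56241531 -0.19198025  0.04114082] r 0.05114362968867279 th 265.41907185718543 yaw -179.76761655626882 F [-4.74309492  0.30101178  1.67656985]
[-0.04, 0.02, 0, -0.24, 1], [-0.08, 0.02, 0, -0.47, 1], [-0.13, 0.02, 0, -0.71, 1], [-0.17, 0.02, 0, -0.95, 1], [-0.21, 0.03, 0, -1.19, 1], [-0.25, 0.03, 0, -1.43, 1], [-0.29, 0.04, 0, -1.66, 1], [-0.33, 0.05, 0, -1.9, 1],
```

View pics/w2b.png

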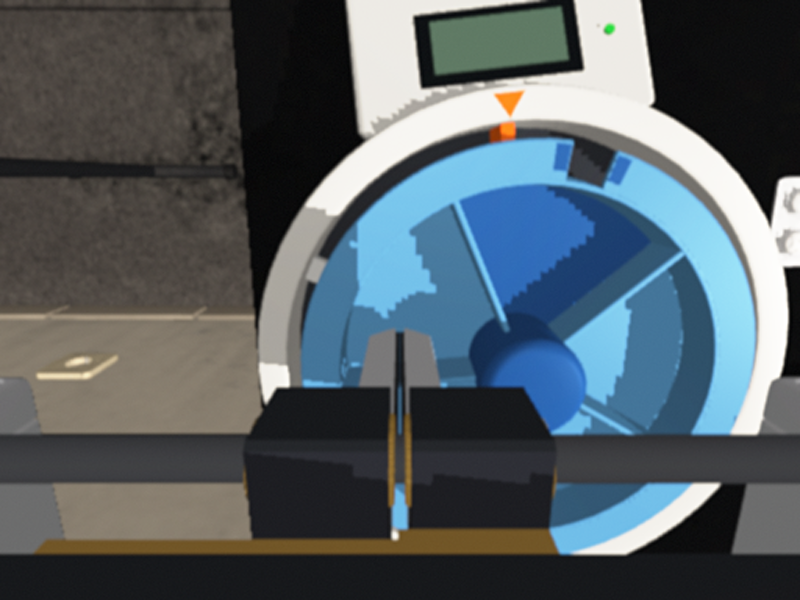

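The notch is between corners (563,157) and (621,168), the triangle at (509,103), and the pin at (505,130). Next is the remaining angle.

```bash
cat >> h.py <<'E'
def rim(s,z=.046,a0=0,a1=360,c0=C):
    hsv=cv2.cvtColor(s['image'],cv2.COLOR_RGB2HSV);w=((hsv[...,1]<45)&(hsv[...,2]>175));pts=[]
    for a in np.radians(np.arange(a0,a1,2)):
        for r in np.arange(.122,.09,-.0003):
            u,v=proj(s,[c0[0]+r*np.cos(a),c0[1]+r*np.sin(a),z])
            if 0<=u<511 and 0<=v<383 and w[int(round(v)),int(round(u))]:
                if r<.121: pts.append((c0[0]+r*np.cos(a),c0[1]+r*np.sin(a)))
                break
    pts=np.array(pts);A=np.c_[2*pts,np.ones(len(pts))]
    for _ in range(3):
        x=np.linalg.lstsq(A,(pts**2).sum(1),rcond=None)[0];R=np.sqrt(x[2]+x[0]**2+x[1]**2)
        ok=abs(np.hypot(*(pts-x[:2]).T)-R)<.0012;pts=pts[ok];A=A[ok]
    print('rim',x[:2],R,len(pts));return x[:2]
E
python3 - <<'E'
from h import *
for n,rng in(('w2',(20,155)),('top2',(20,150)),('top0',(20,150))):
    s=load(n);c=rim(s,a0=rng[0],a1=rng[1])
    if n!='w2':continue
    k=.64
    A={}
    for nm,(u,v,z) in {'notch':(592,162,.052),'cornL':(563,157,.052),'cornR':(621,168,.052),'tri':(509.5,103,.046),'pin@.046':(505,129,.044),'wallA':(458,204,.053),'wallB':(681,252,.053)}.items():
        e=back(s,u*k-.2,v*k-.2,z)[:2]-c;A[nm]=np.degrees(np.arctan2(e[1],e[0]))%360;print(nm,np.hypot(*e).round(4),A[nm].round(2))
E
```

```text
rim [ 0.56560487 -0.13420017] 0.1046262049802925 16
notch 0.0818 171.42
cornL 0.0826 178.89
cornR 0.0821 163.79
tri 0.103 189.73
pin@.046 0.0945 191.0
wallA 0.0749 208.42
wallB 0.0687 134.82
rim [ 0.56671164 -0.14148225] 0.1100143310354904 60
rim [ 0.56660944 -0.14174936] 0.11026504803505066 59
```

Emit:
apply_moves --moves '[[[-0.04,0,0,-0.2,1],[-0.08,0,0,-0.5,1],[-0.13,0,0,-0.7,1],[-0.17,0.01,0,-0.9,1],[-0.21,0.02,0,-1.2,1],[-0.25,0.02,0,-1.4,1],[-0.3,0.03,0,-1.7,1],[-0.3,0.03,0,-1.7,1]]]'

```text
time: 6.62
tool_pos: [0.5776, -0.1909, 0.2403]
ee_rot: [-3.14, -0.001, -2.842]
wrist_force: [-3.6, -2.3, 2.1]
width: 0.0006
finger_force: 2.6
```

```bash
python3 - <<'E'
from h import *
arc(2,2)
s=snap('wrist','w3');snap('top','top3')
cv2.imwrite('pics/w3b.png',cv2.resize(cv2.imread('pics/w3.png')[30:260,160:467],(800,600),interpolation=cv2.INTER_CUBIC))
E
```

```text
tip [ 0.57764972 -0.19085849  0.04109329] r 0.05108997356323199 th 282.60549662340856 yaw -162.81963392157357 F [-3.63491051 -2.30239016  2.13549831]
[-0.02, 0.02, 0, -0.1, 1], [-0.04, 0.02, 0, -0.2, 1],
```

View pics/w3b.png

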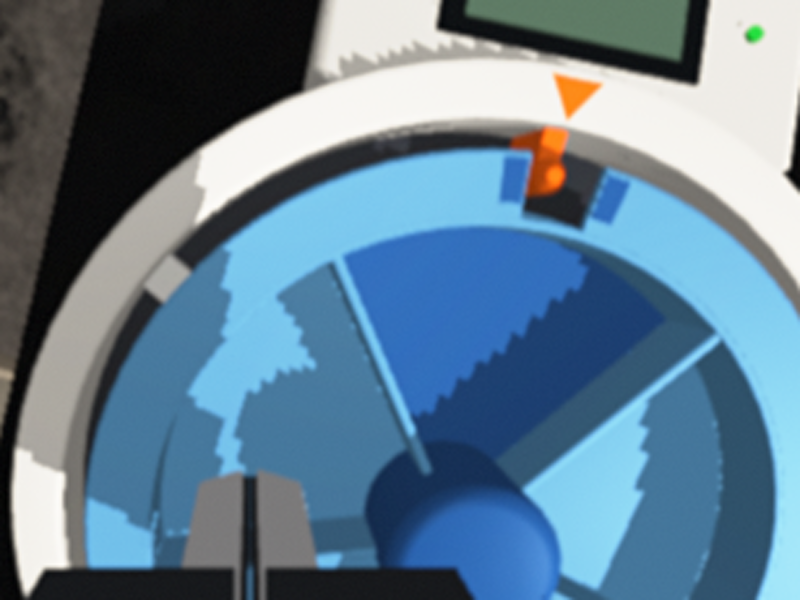

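```bash
python3 - <<'E'
from h import *
s=load('w3');k=307/800
c=C;print(-np.array(s['R']).T@s['t'])
for nm,(u,v,z) in {'notch':(561,187,.052),'cornL':(514,178,.052),'cornR':(608,195,.052),'eL':(527,185,.052),'eR':(597,197,.052),'tri':(576,95,.046),'pintip':(552,175,.048),'wallA':(338,262,.053),'wallB':(716,339,.053)}.items():
    e=back(s,160+u*k-.3,30+v*230/600-.3,z)[:2]-c;print(nm,np.hypot(*e).round(4),(np.degrees(np.arctan2(e[1],e[0]))%360).round(2))
for a in (184,186,188): print(a,(proj(s,[c[0]+.087*np.cos(np.radians(a)),c[1]+.087*np.sin(np.radians(a)),.048])-[160,30])/k)
E
```

```text
[ 0.50881605 -0.21094464  0.22041451]
notch 0.0838 185.46
cornL 0.0841 192.58
cornR 0.0849 178.4
eL 0.083 190.49
eR 0.0837 179.82
tri 0.1034 185.64
pintip 0.0863 186.24
wallA 0.073 222.02
wallB 0.0736 149.13
184 [567.03227703 173.90182576]
186 [553.79428793 170.85389646]
188 [540.39276458 168.2972402 ]
```

Notch and pin agree within about 0.5°. I'll back off the wall, lift, and go over the hub.

Emit:
apply_moves --moves '[[[0.05,0,0,0,1],[0.12,0,0,0,1],[0.12,0,-0.3,0,1],[0.12,0,-0.8,0,1],[0.1,0,-1,0,1],[0,0.4,-1,0,1],[-0.05,0.8,-1,0,1],[-0.08,1.02,-1,0,1],[-0.08,1.02,-1,0,1]]]'

```text
time: 7.85
tool_pos: [0.5664, -0.1388, 0.289]
ee_rot: [3.141, -0.001, -2.838]
wrist_force: [0.3, 0.1, 0.7]
width: 0.0001
finger_force: 0.0
```

```bash
python3 - <<'E'
from h import *
o=telemetry.get_obs();p=o['tool_pos'];print(p-[*C,.1992],o['wrist_force'])
snap('wrist','w4')
cv2.imwrite('pics/w4b.png',cv2.resize(cv2.imread('pics/w4.png'),(800,600),interpolation=cv2.INTER_CUBIC))
E
```

```text
[-0.0001344   0.00220864  0.08981653] [0.26516694 0.0881093  0.7205764 ]
```

View pics/w4b.png

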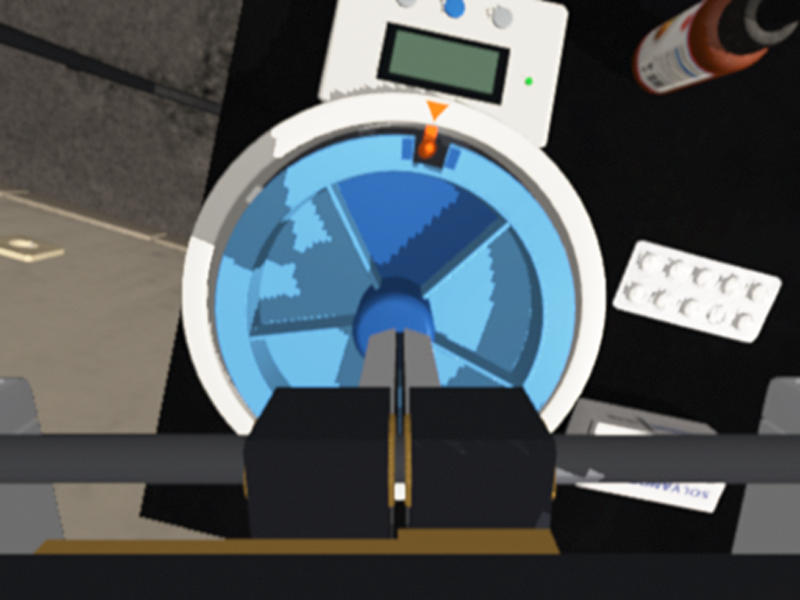

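The notch corners (407,149) and (453,157) straddle the pin (428,148), and the finger is over the hub. I'll press gently.

Emit:
apply_moves --moves '[[[0,-0.04,0.15,0,1],[0,-0.04,0.3,0,1],[0,-0.04,0.37,0,1],[0,-0.04,0.4,0,1],[0,-0.04,0.42,0,1],[0,-0.04,0.44,0,1]]]'

```text
time: 8.65
tool_pos: [0.5673, -0.1422, 0.268]
ee_rot: [-3.141, 0.001, -2.84]
wrist_force: [-0.8, 0.2, 3.2]
width: 0.0006
finger_force: 1.5
```

Emit:
apply_moves --moves '[[[0,0,0.02,0,1],[0,0,0.03,0,1],[0,0,0.04,0,1],[0,0,0.04,0,1]]]'

```text
time: 9.15
tool_pos: [0.5673, -0.1421, 0.2677]
ee_rot: [-3.141, 0.001, -2.84]
wrist_force: [-3.2, 0.6, 7.3]
width: 0.0005
finger_force: 3.5
```

Emit:
apply_moves --moves '[[[0,0,0.02,0,1],[0,0,0.04,0,1],[0,0,0.06,0,1],[0,0,0.06,0,1]]]'

```text
time: 9.65
tool_pos: [0.5675, -0.1422, 0.2667]
ee_rot: [-3.139, 0.003, -2.84]
wrist_force: [-4.6, 1.6, 12.9]
width: 0.0002
finger_force: 6.4
```

Emit:
apply_moves --moves '[[[0,0,0.02,0,1],[0,0,0.04,0,1],[0,0,0.06,0,1],[0,0,0.06,0,1]]]'

```text
time: 10.15
tool_pos: [0.568, -0.1422, 0.2651]
ee_rot: [-3.138, 0.005, -2.84]
wrist_force: [-4.8, 1.9, 17.8]
width: 0.0005
finger_force: 8.2
```

Emit:
apply_moves --moves '[[[0,0,0.02,0,1],[0,0,0.04,0,1],[0,0,0.04,0,1]]]'

```text
time: 10.52
tool_pos: [0.5676, -0.1424, 0.2616]
ee_rot: [-3.138, 0.004, -2.84]
wrist_force: [0.2, 0.8, -0.0]
width: 0.0005
finger_force: 0.0
```

```bash
python3 - <<'E'
from h import *
snap('wrist','w5')
cv2.imwrite('pics/w5b.png',cv2.resize(cv2.imread('pics/w5.png')[40:250,110:390],(800,600),interpolation=cv2.INTER_CUBIC))
E
```

```text
(no output)
```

View pics/w5b.png

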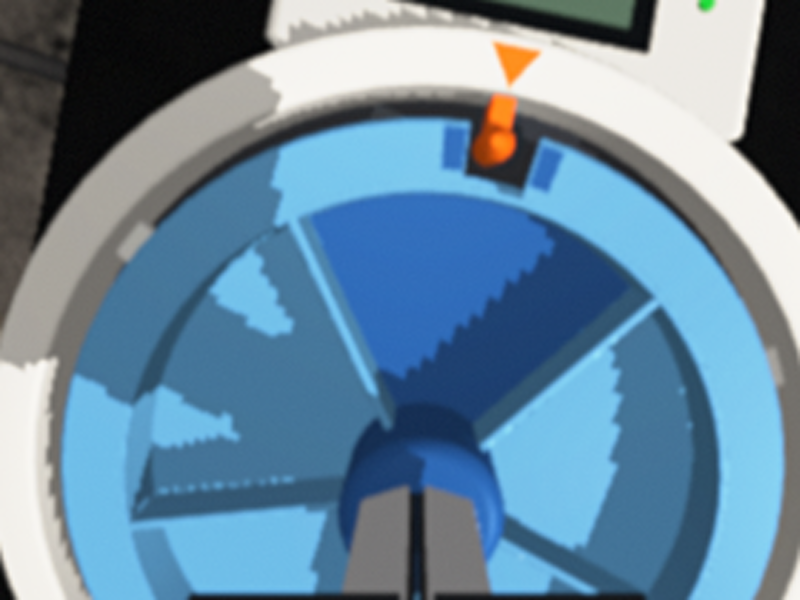

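It snapped: the force fell to zero, the pin (495,145) now stands up through the notch, and the flange is below the well rim. I'll seat it with a light press, then withdraw.

Emit:
apply_moves --moves '[[[0,0,0.02,0,1],[0,0,0.05,0,1],[0,0,0.08,0,1],[0,0,0.1,0,1],[0,0,0.12,0,1]]]'

```text
time: 11.2
tool_pos: [0.5676, -0.1422, 0.2602]
ee_rot: [-3.138, 0.004, -2.84]
wrist_force: [-12.4, 3.7, 33.0]
width: 0.0006
finger_force: 16.6
```

Emit:
apply_moves --moves '[[[0,0,0,0,1],[0,0,-0.2,0,1],[0,0,-0.6,0,1],[0,0,-1.2,0,1],[0,0,-1.8,0,1],[0,0,-2,0,1],[0,0,-2,0,1]]]'

```text
time: 12.08
tool_pos: [0.5673, -0.1422, 0.3514]
ee_rot: [-3.142, 0.0, -2.84]
wrist_force: [0.6, -0.1, -0.4]
width: 0.0002
finger_force: 0.0
```

```bash
python3 - <<'E'
from h import *
o=telemetry.get_obs();print(o['tool_pos'],o['wrist_force'])
snap('wrist','w6')
cv2.imwrite('pics/w6b.png',cv2.resize(cv2.imread('pics/w6.png'),(800,600),interpolation=cv2.INTER_CUBIC))
E
```

```text
[ 0.56731268 -0.14219378  0.35142315] [ 0.58079445 -0.07185194 -0.39831071]
```

View pics/w6b.png

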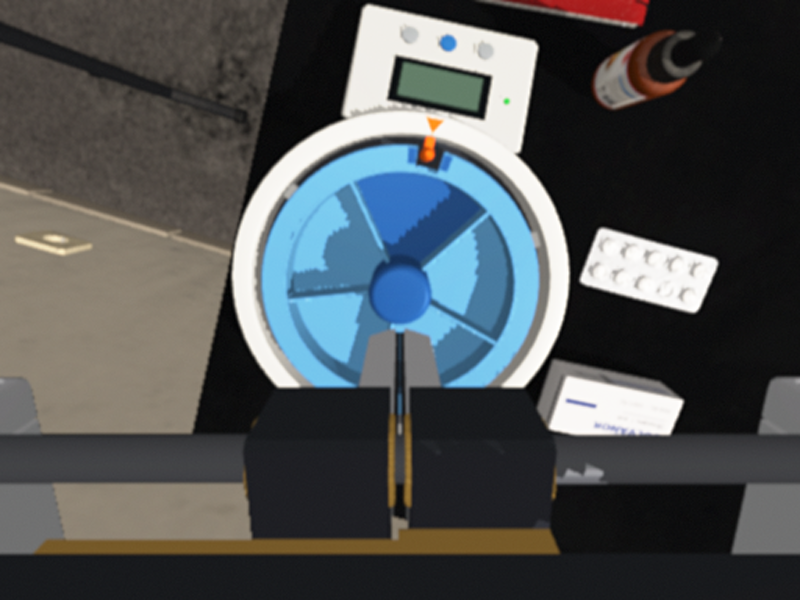

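The tray sits level and down in the well with the pin (429,150) through the notch. The bystanders look undisturbed and the finger is clear, so I'll hand it in.

```bash
python3 -c "
from bench import ticket
print(ticket.close_job())"
```

```text
the job is handed in; nothing more can be done
None
```

The tray is turned onto the key pin and snapped home, with the fingertip clear and the carton, blister pack and dropper bottle not touched; I handed the job in at about 12 s, but the hand-in returned no verdict. The highest force was about 33 N, in the final seating press (limit 40 N).

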